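# Fetch the red tape off the two-post holder

## Task

I need the red tape to seal some jars: slide the red roll off its post on the tape holder and lay it flat on the flowered spoon rest. If the blue roll is sitting on top of it, first move the blue roll over onto the white roll's post; either way the blue roll must end up on its post on top of the white one. Do not take the white roll off its post, and do not disturb the other things on the worktop.

Things in the scene. Friction and masses are not known exactly. Their poses are not given: they have to be found in the camera images.
- holder: fixed tape holder: dark wooden bar 166 x 46 mm, top face 9 mm above the worktop, with two upright round steel posts 110 mm apart. Origin at the middle of its underside, x along the bar; it may stand at any yaw
- post_a (a point): foot of the post at the bar's -x end, on its axis, 10 mm above the worktop, where the lowest roll rests. Post 16 mm diameter, rounded tip 66 mm above the worktop
- post_b (a point): the same for the post at the bar's +x end
- red_roll: roll of red tape on a cardboard core: ring 56 mm outside diameter, 33 mm bore, 22 mm high, 60 g. Origin on its axis at its underside, z along its axis. At the start the lowest roll on one of the two posts
- white_roll: roll of white tape on a cardboard core: ring 56 mm outside diameter, 33 mm bore, 22 mm high, 60 g. Origin on its axis at its underside, z along its axis. At the start the lowest roll on the other post
- blue_roll: roll of blue tape on a cardboard core: ring 56 mm outside diameter, 33 mm bore, 22 mm high, 60 g. Origin on its axis at its underside, z along its axis. At the start on top of either the red or the white roll, its underside 32 mm above the worktop
- spoon_rest: loose oblong melamine spoon rest with red flowers, a flat slab 176 x 68 x 4 mm; origin at the middle of its underside, x along its length
- onion: brown onion, 75 mm; a bystander, origin at the centre of its underside
- paste_tin: green tin, 57 mm across, 72 mm high; a bystander, origin at the centre of its underside
- spice_c: spice jar with red cap, 47 mm across, 97 mm high; a bystander, origin at the centre of its underside
- salt_mill: salt mill, 42 mm across, 123 mm high; a bystander, origin at the centre of its underside
- garlic: garlic bulb, 50 mm; a bystander, origin at the centre of its underside

How it is judged (in metres and radians):
At the end, for the whole second after the job is handed in: The red roll lies flat (within 0.1 rad) on the spoon rest, its centre within 20 mm of the rest's long middle line and within 65 mm of its middle along it; the white roll is at the foot of a post and the blue roll lies flat on top of it on the same post; all three at rest (x of red_roll in the frame of spoon_rest between -0.065 and 0.065 m and y of red_roll in the frame of spoon_rest between -0.02 and 0.02 m and angle between the z axis of red_roll and the z axis of spoon_rest, either way round below 0.1 rad and height (world z) of red_roll below 0.03 m and contact force between red_roll and spoon_rest above 0.1 N and angle between spoon_rest's own z axis and vertical below 0.1 rad and (horizontal distance between white_roll and post_a below 0.012 m or horizontal distance between white_roll and post_b below 0.012 m) and z of white_roll in the frame of holder between 0.006 and 0.015 m and (horizontal distance between blue_roll and post_a below 0.012 m or horizontal distance between blue_roll and post_b below 0.012 m) and z of blue_roll in the frame of holder between 0.028 and 0.038 m and horizontal distance between white_roll and blue_roll below 0.02 m and angle between the z axis of each of white_roll, blue_roll and the z axis of holder, either way round below 0.1 rad and linear speed of each of red_roll, white_roll, blue_roll below 0.02 m/s); the robot touches nothing.
It fails at once if the white roll is lifted off its post (more than 25 mm up) (z of white_roll in the frame of holder above 0.035 m).
It fails at once if a bystander (onion, garlic, tin, red-capped jar, or salt mill) is shifted by more than 30 mm or tipped over (distance of any of onion, paste_tin, spice_c, salt_mill, garlic from where it was at the start of the episode above 0.03 m or angle between any of onion, paste_tin, spice_c, salt_mill, garlic's own z axis and vertical above 0.5 rad).
It also fails if it takes over 51 s, if anything falls off the work surface, if the arm or the gripper's body presses on something with over 40 N, if the wrist force passes 120 N, or if a joint passes its speed limit or range.

## Robot

A 6-joint arm with a two-finger parallel gripper is mounted at the origin on a cart in front of the work surface, level with it; the furniture and walls round the work are solid. World frame = base frame: x ahead of the robot, y to its left, z up, the work surface at z = 0. Lengths are in mm, angles in rad, forces in N, time in s.
With the tool pointing down it reaches from about 350 to 875 mm from the base axis. Payload 4.2 kg.
Tool frame: the origin (TCP) lies midway between the tips of the shut fingers; the grasp point (between the pads) lies 19 mm behind it; z points along the fingers, y is the direction in which the jaws open and shut (so a half turn about z gives the same grasp; the last joint's range is limited). The gripper opens to 85 mm and grips with 20 to 120 N. Pads are 22 mm wide; open, the fingers measure 114 mm over their backs; the gripper's body (76 mm by 85 mm) begins 54 mm behind the grasp point. The pads swing forward as they close: fully open they stand 13 mm farther back than shut.
Start: joints at [-0.925, 0.385, 0.008, 0, -1.194, -0.259], TCP at [235.78, -578.798, 202.112] pointing down, gripper open.
Joint ranges: [-3.14, 3.14], [-1.21, 2.06], [-1.07, 1.41], [-3.16, 2.05], [-2.99, -0.16], [-3.1, 3.1]. Speed limits (rad/s): [2.79, 2.79, 3.14, 3.14, 3.14, 3.14].

## Interface

Orientations are given as a unit quaternion [x, y, z, w].
In Python, from bench import read_state, get_image, job_done, search_frame, regions_of gives the robot as it stands.
- The arm moves only by the tool servo_tool, never from a script. Its arguments are lists of equal length, an entry for each row: "turn": the turn, a rotation vector about the world's x, y, z in rad, a list of three; "dp": the shift along the world's x, y, z in m, a list of three; "fingers": the finger opening in m, from 0 to 0.0854. In form: {"turn": [[rx, ry, rz], ...], "dp": [[tx, ty, tz], ...], "fingers": [fingers, ...]}. A call has exactly 5 rows; each row shifts and turns the pose as measured when the row begins; what a row does not reach is not made up. A row lasts 1/8 s, in which the tool goes at most 62.5 mm and 10.7 degrees, less where a joint would pass 70% of its speed; a pose out of reach is approached as far as the arm can. A call is refused whole if a number of a shift passes 0.0625 or a number of a turn 0.188, either way. A call with a gripper value outside its range is refused whole. The fingers move at their own pace and stop on an object; the grip force is fixed at half the most. Time passes only in rows, so rows that do not move let the fingers close, or fill a call up. It gives the time, the measured TCP pose, the force and the opening at its end, in the units of the state.
- read_state(): the state, without advancing time (a new reading comes with each control period).
- get_image(name): name is "scene" or "side" or "wrist"; returns a dict with "img" (420x560x3 uint8, red, green, blue), "vfov" (degrees; the focal length in pixels is half the picture's height over the tangent of half this angle, whatever the lens; pixels are square), "cx", "cy" (the principal point, pixels), "world_from_camera" (4x4, takes a point from camera to world coordinates); the wrist camera has in their place "mount" (4x4, takes a point from camera to tool coordinates, whose origin is the TCP and whose axes are the flange's). Camera axes: x right, y down, z forward; pixel columns grow to the right and rows downward; lengths in mm; the calibration is good to about 2 mm. A picture is of the moment at which its call begins: read the wrist's pose just before it. There is no depth.
- job_done(): hands the job in, once; it reports no verdict.
Trained networks look in the newest picture that a camera, given by its name, has taken for a name from the list of things; names that differ only in an ending like _2 or _b are one class to them, and where a whole thing is asked for, a point or a joint stands for the part that bears it (a point fixed in the world has none). Each returns a list of dicts, best first, with "score" (0 to 1); they miss things now and then, are a little off and sometimes report something else, mostly with a low value. They report only what shows in the picture. A call takes as long as a camera call.
- search_frame(query, camera): "box" ([left, top, width, height] in pixels, round what is visible of it).
- regions_of(query, camera): "region" (420x560 bool, what is visible of it) and "box" ([left, top, width, height] in pixels, round what is visible of it).
The state is a dict: "clock": time; "joints": joint angles; "joint_vel": joint speeds; "joint_efforts": joint torques, N m; "position": TCP position; "ee_rot": TCP orientation; "contact_force": force on the tool from outside, world axes, zero at the start; "wrist_torque": the same for the moment, N m; "gripper_width": finger opening in mm.
Only numpy, scipy, OpenCV 4.12 (cv2) and the standard library are available. Lean on these libraries where they do the work, as an engineer would, in place of code of your own. Each camera call takes 0.05 s, during which the arm holds its last target. There are 200 camera calls.

## Working session

There is one attempt and no reset: what is moved stays moved. The work goes in short steps, Python scripts to look and compute and a tool call to move; the robot and the scene stay as the last step left them, time stands still between calls to the robot, and variables do not carry over. Pictures are saved under pics/ and viewed, about 8 in all and at most 12, crops included, and the job is handed in when it is done.

Besides the shell and the picture viewer there is one more tool, called after "Emit:" as name(argument=value, ...) on one line, values as JSON. servo_tool: Moves the arm, as the interface text tells. Its arguments: {"type":"object","properties":{"turn":{"type":"array","items":{"type":"array","items":{"type":"number"}}},"dp":{"type":"array","items":{"type":"array","items":{"type":"number"}}},"fingers":{"type":"array","items":{"type":"number"}}},"required":["turn","dp","fingers"]}

```bash
mkdir -p pics; cat > h.py <<'E'
import numpy as np, cv2
from bench import read_state,get_image,job_done,search_frame,regions_of
from scipy.spatial.transform import Rotation as R
def cam(d):
    f=210/np.tan(np.radians(d["vfov"])/2)
    if "world_from_camera" in d: T=np.array(d["world_from_camera"])
    else:
        s=d["state"]; W=np.eye(4); W[:3,:3]=R.from_quat(s["ee_rot"]).as_matrix(); W[:3,3]=s["position"]; T=W@np.array(d["mount"])
    return f,d["cx"],d["cy"],T
def shot(n,fn=None):
    s=read_state(); d=get_image(n); d["state"]=s
    if fn: cv2.imwrite("pics/"+fn,d["img"][:,:,::-1])
    return d
def ray(d,u,v,z):
    f,cx,cy,T=cam(d); r=T[:3,:3]@np.array([(u-cx)/f,(v-cy)/f,1]); o=T[:3,3]
    return o+r*(z-o[2])/r[2]
def proj(d,p):
    f,cx,cy,T=cam(d); q=T[:3,:3].T@(np.array(p)-T[:3,3]); return np.array([cx+f*q[0]/q[2],cy+f*q[1]/q[2]])
E
python3 - <<'E'
from h import *
print(read_state())
ims=[]
for n in("scene","side"):
    d=shot(n,n+"0.png"); f,cx,cy,T=cam(d); print(n,f,cx,cy,T.round(2).tolist())
    for q in "holder red_roll white_roll blue_roll spoon_rest onion paste_tin spice_c salt_mill garlic".split():
        print(q,[(np.round(b["box"]).tolist(),round(b["score"],2), ray(d,b["box"][0]+b["box"][2]/2,b["box"][1]+b["box"][3]/2,10).round()[:2].tolist()) for b in search_frame(q,n)[:2]])
E
```

```text
{'clock': 0.0, 'joints': array([-9.25409917e-01,  3.85552716e-01,  6.64459494e-03, -5.15370825e-04,
       -1.19399166e+00, -2.58607816e-01]), 'joint_vel': array([-0.00018225, -0.00046865, -0.00176362, -0.00134479,  0.00248628,
       -0.00011809]), 'joint_efforts': array([ 1.82711656e-04, -3.92281473e+01,  1.88400525e+01,  4.18600604e+00,
       -4.58346345e-03,  1.41324509e-06]), 'position': array([ 235.53947388, -578.22773458,  201.02888031]), 'ee_rot': array([-1.92092700e-01,  9.81376193e-01,  1.05071582e-03, -2.43899274e-04]), 'contact_force': array([ 0.5750671 , -1.28397434,  1.93648487]), 'wrist_torque': array([ 0.01215644,  0.01241056, -0.01788099]), 'gripper_width': 85.63344972125951}
scene 423.7715606324595 283.3254876254333 203.70532273625656 [[0.93, 0.33, -0.18, 737.46], [0.38, -0.8, 0.47, -522.91], [0.01, -0.5, -0.87, 1150.64], [0.0, 0.0, 0.0, 1.0]]
holder [([254.0, 262.0, 47.0, 16.0], 0.63, [565.0, -118.0])]
red_roll [([248.0, 259.0, 18.0, 20.0], 0.7, [511.0, -138.0]), ([359.0, 116.0, 17.0, 30.0], 0.4, [657.0, 472.0])]
white_roll [([250.0, 260.0, 58.0, 19.0], 0.6, [567.
[... 693 characters left out ...]
 53.0, 31.0], 0.6, [559.0, -126.0]), ([295.0, 71.0, 16.0, 32.0], 0.47, [575.0, 538.0])]
red_roll [([251.0, 261.0, 20.0, 22.0], 0.66, [513.0, -145.0])]
white_roll [([251.0, 264.0, 19.0, 21.0], 0.39, [510.0, -150.0])]
blue_roll [([293.0, 241.0, 17.0, 23.0], 0.53, [613.0, -77.0])]
spoon_rest [([254.0, 246.0, 58.0, 38.0], 0.16, [566.0, -121.0])]
onion [([256.0, 95.0, 25.0, 22.0], 0.57, [469.0, 446.0])]
paste_tin [([294.0, 74.0, 15.0, 30.0], 0.95, [572.0, 529.0]), ([254.0, 247.0, 58.0, 38.0], 0.67, [568.0, -121.0])]
spice_c [([317.0, 83.0, 20.0, 36.0], 0.66, [657.0, 483.0])]
salt_mill [([207.0, 333.0, 22.0, 34.0], 0.8, [430.0, -362.0])]
garlic [([185.0, 338.0, 18.0, 21.0], 0.63, [371.0, -363.0])]
```

View pics/scene0.png

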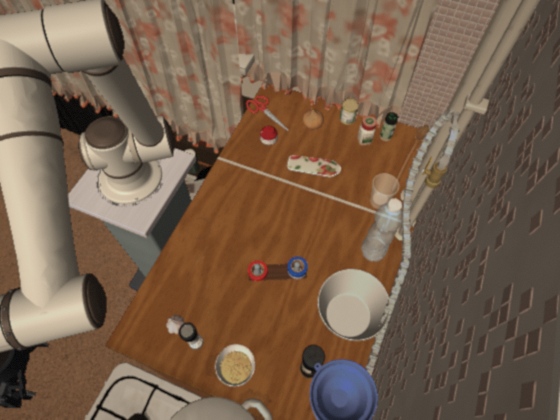

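View pics/side0.png

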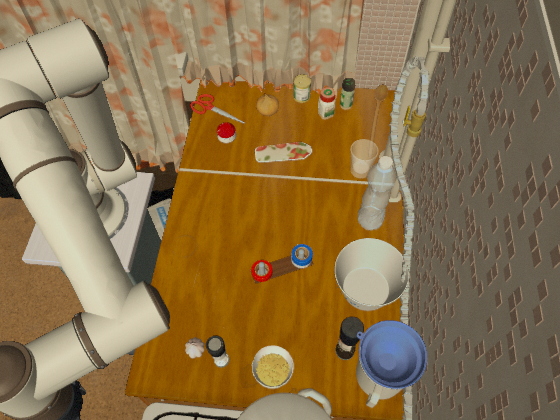

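The pictures show the red roll alone at about (512,-142), at scene pixel (257,271). The blue roll is at about (614,-80), at (298,267), apparently stacked on the white one. The spoon rest is at about (537,260). I'll move over the red roll for a close look.

Emit:
servo_tool(turn=[[0, 0, 0], [0, 0, 0], [0, 0, 0], [0, 0, 0], [0, 0, 0]], dp=[[0.03, 0.05, 0.02], [0.03, 0.05, 0.02], [0.03, 0.05, 0.01], [0.03, 0.05, 0.01], [0.03, 0.05, 0]], fingers=[0.085, 0.085, 0.085, 0.085, 0.085])

```text
clock: 1.72
position: [387.4, -324.5, 262.7]
ee_rot: [-0.188, 0.982, 0.0, 0.0]
contact_force: [0.7, 1.0, -0.2]
gripper_width: 84.6
```

Emit:
servo_tool(turn=[[0, 0, 0], [0, 0, 0], [0, 0, 0], [0, 0, 0], [0, 0, 0]], dp=[[0.03, 0.05, 0], [0.03, 0.05, 0], [0.03, 0.05, 0], [0.02, 0.02, 0], [0, 0, 0]], fingers=[0.085, 0.085, 0.085, 0.085, 0.085])

```text
clock: 2.35
position: [501.8, -145.1, 264.4]
ee_rot: [-0.191, 0.982, -0.001, 0.003]
contact_force: [-0.4, 0.0, 0.2]
gripper_width: 84.9
```

```bash
python3 - <<'E'
from h import *
d=shot("wrist","w1.png")
for q,z in (("red_roll",32),("blue_roll",54),("white_roll",20),("holder",9)):
    for b in regions_of(q,"wrist")[:2]:
        x,y,w,h=b["box"]; print(q,np.round(b["box"]),round(b["score"],2),ray(d,x+w/2,y+h/2,z).round(1))
E
```

```text
red_roll [254. 157.  45.  46.] 0.69 [ 512.3 -141.8   32. ]
blue_roll [256. 238.  42.  40.] 0.77 [ 611.8 -101.6   54. ]
white_roll [268. 234.  31.  30.] 0.76 [608.8 -91.3  20. ]
holder [259. 159.  34. 112.] 0.65 [ 567.  -120.8    9. ]
```

View pics/w1.png

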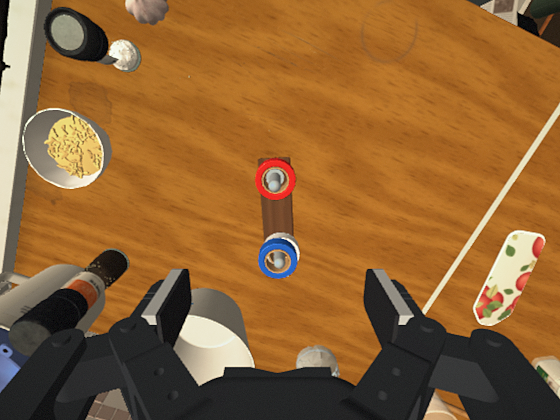

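The blue roll sits on the white one, which shows beneath it at about (290,238). The red roll is alone at (276,180). The bar runs at about 22° and the jaws are already across it. Going down in two stages.

Emit:
servo_tool(turn=[[0, 0, 0], [0, 0, 0], [0, 0, 0], [0, 0, 0], [0, 0, 0]], dp=[[0.005, 0.0015, -0.04], [0.005, 0.0015, -0.04], [0, 0, -0.04], [0, 0, -0.03], [0, 0, 0]], fingers=[0.085, 0.085, 0.085, 0.085, 0.085])

```text
clock: 3.22
position: [508.4, -149.5, 113.3]
ee_rot: [-0.185, 0.983, -0.002, 0.005]
contact_force: [0.8, 0.8, 1.4]
gripper_width: 85.1
```

```bash
python3 - <<'E'
from h import *
d=shot("wrist","w2.png"); print(d["state"]["position"],R.from_quat(d["state"]["ee_rot"]).as_matrix().round(3).tolist())
for q,z in (("red_roll",32),("blue_roll",54)):
    for b in regions_of(q,"wrist")[:1]:
        x,y,w,h=b["box"]; print(q,np.round(b["box"]),round(b["score"],2),ray(d,x+w/2,y+h/2,z).round(1))
        c=cv2.findContours(b["region"].astype(np.uint8),0,1)[0]; c=max(c,key=len); e=cv2.fitEllipse(c); print(e,ray(d,*e[0],z).round(1))
E
```

```text
[ 508.39067932 -149.53717594  113.31245795] [[-0.931, -0.364, 0.011], [-0.364, 0.931, -0.001], [-0.01, -0.005, -1.0]]
blue_roll [254. 297.  61.  60.] 0.61 [ 608.3 -103.    54. ]
((286.326416015625, 326.9622802734375), (59.00603103637695, 59.41231918334961), 13.56006145477295) [ 607.8 -101.9   54. ]
```

View pics/w2.png

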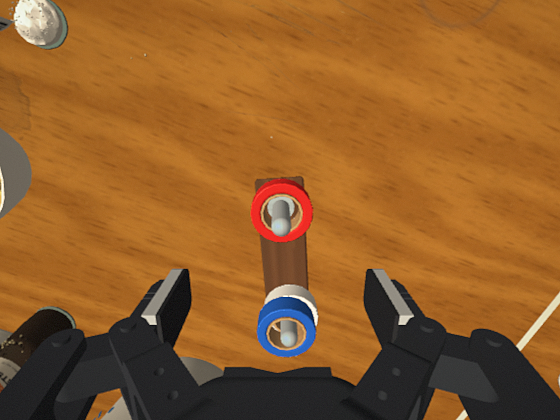

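```bash
python3 - <<'E'
from h import *
d=shot("wrist")
m=cv2.inRange(cv2.cvtColor(d["img"],cv2.COLOR_RGB2HSV),(0,190,120),(6,255,255)); m[:,:200]=0;m[:,380:]=0;m[:150]=0;m[270:]=0
c=max(cv2.findContours(m,0,1)[0],key=cv2.contourArea); e=cv2.fitEllipse(c); print(e,ray(d,*e[0],32).round(1))
print("post tip",ray(d,280,230,64).round(1)); print(read_state()["position"])
E
```

```text
((282.3653259277344, 205.45863342285156), (60.092376708984375, 62.711143493652344), 164.5133514404297) [ 511.1 -145.3   32. ]
post tip [ 521.  -143.6   64. ]
[ 511.70359144 -149.14990959  117.03610466]
```

```bash
cat >> h.py <<'E'
from scipy.optimize import minimize
def fitroll(d,mask,p0,z0,h=22,r=28):
    t=np.linspace(0,2*np.pi,60); K=4
    M=cv2.resize(mask.astype(np.uint8),None,fx=K,fy=K,interpolation=0)
    def hull(c,r,z0,h):
        P=np.array([proj(d,(c[0]+r*np.cos(a),c[1]+r*np.sin(a),z)) for z in(z0,z0+h) for a in t])
        return cv2.convexHull((P*K+K/2).astype(np.int32))
    # fill mask holes
    cs=cv2.findContours(M,0,1)[0]; F=np.zeros_like(M); cv2.drawContours(F,[max(cs,key=cv2.contourArea)],-1,1,-1)
    def cost(c):
        A=np.zeros_like(M); cv2.fillPoly(A,[hull(c,r,z0,h)],1); return 1-(A&F).sum()/max(1,(A|F).sum())
    o=minimize(cost,p0,method="Nelder-Mead",options=dict(initial_simplex=[p0,[p0[0]+6,p0[1]],[p0[0],p0[1]+6]],xatol=.2,maxiter=60)); return o.x.round(1),round(1-o.fun,3)
def redmask(d,box):
    H=cv2.cvtColor(d["img"],cv2.COLOR_RGB2HSV); m=cv2.inRange(H,(0,150,60),(5,255,255))|cv2.inRange(H,(172,150,60),(180,255,255))
    k=np.zeros_like(m); x0,y0,x1,y1=box; k[y0:y1,x0:x1]=1; return (m>0)&(k>0)
E
python3 - <<'E'
from h import *
for n,b in(("wrist",(220,160,350,270)),("scene",(240,250,275,285)),("side",(245,255,278,290))):
    d=shot(n); m=redmask(d,b); print(n,m.sum(),fitroll(d,m,[512,-143],10))
    if n=="wrist":
        c=(514,-144); f=d["img"].copy()
        for z in(10,32): cv2.polylines(f,[np.array([proj(d,(c[0]+28*np.cos(a),c[1]+28*np.sin(a),z)) for a in np.linspace(0,6.28,60)]).astype(np.int32)],True,(0,255,0))
        cv2.imwrite("pics/w3.png",cv2.resize(f[150:380,200:400,::-1],None,fx=2.5,fy=2.5))
        print(cam(d)[3].round(2).tolist())
E
```

```text
wrist 1705 (array([ 514.1, -144. ]), np.float64(0.942))
[[-0.37, 0.88, 0.31, 432.39], [0.93, 0.35, 0.11, -178.81], [-0.01, 0.33, -0.94, 287.44], [0.0, 0.0, 0.0, 1.0]]
scene 159 (array([ 515.5, -146. ]), np.float64(0.441))
side 172 (array([ 512.6, -145.3]), np.float64(0.423))
```

View pics/w3.png

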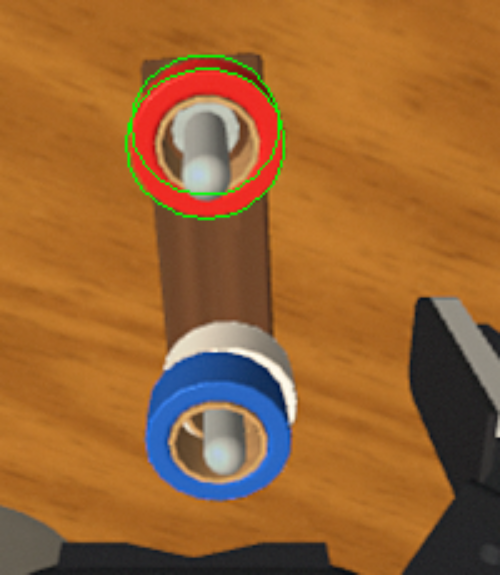

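The overlay at (514,-144) matches the red roll well. Moving +3, +5 mm and down to a TCP height of about 10 mm.

Emit:
servo_tool(turn=[[0, 0, 0], [0, 0, 0], [0, 0, 0], [0, 0, 0], [0, 0, 0]], dp=[[0.003, 0.004, 0], [0, 0, -0.03], [0, 0, -0.03], [0, 0, -0.015], [0, 0, 0]], fingers=[0.085, 0.085, 0.085, 0.085, 0.085])

```text
clock: 4.2
position: [517.9, -143.5, 43.0]
ee_rot: [-0.187, 0.982, -0.003, 0.013]
contact_force: [0.7, -0.4, 0.2]
gripper_width: 84.6
```

```bash
python3 - <<'E'
from h import *
P=[]
for i in range(4): P.append(shot("wrist")["state"]["position"])
print(np.round(P,1), read_state()["ee_rot"].round(4))
E
```

```text
[[ 517.9 -143.5   43. ]
 [ 518.5 -143.5   43.7]
 [ 519.  -143.6   44.3]
 [ 519.1 -143.6   44.6]] [-0.1869  0.9823 -0.0037  0.0152]
```

Emit:
servo_tool(turn=[[0.002, 0.031, 0], [0, 0, 0], [0, 0, 0], [0, 0, 0], [0, 0, 0]], dp=[[-0.004, 0, 0], [0, 0, -0.01], [0, 0, -0.01], [0, 0, -0.01], [0, 0, 0]], fingers=[0.085, 0.085, 0.085, 0.085, 0.085])

```text
clock: 5.03
position: [515.8, -143.6, 14.5]
ee_rot: [-0.187, 0.982, -0.0, 0.002]
contact_force: [0.2, 0.1, -0.1]
gripper_width: 84.9
```

```bash
python3 - <<'E'
from h import *
for i in range(3): s=shot("wrist","w4.png")["state"]
print(s["position"].round(1),s["ee_rot"].round(4),s["contact_force"].round(1))
E
```

```text
[ 516.7 -143.6   15.5] [-1.870e-01  9.824e-01 -3.000e-04  2.900e-03] [ 0.9 -0.9 -0.1]
```

Emit:
servo_tool(turn=[[0, 0.004, 0], [0, 0, 0], [0, 0, 0], [0, 0, 0], [0, 0, 0]], dp=[[-0.002, 0, -0.007], [0, 0, 0], [0, 0, 0], [0, 0, 0], [0, 0, 0]], fingers=[0.085, 0.07, 0.04, 0.04, 0.04])

```text
clock: 5.8
position: [515.4, -143.6, 9.0]
ee_rot: [-0.187, 0.982, -0.0, 0.002]
contact_force: [-0.2, -0.8, -0.4]
gripper_width: 40.2
```

```bash
python3 - <<'E'
from h import *
d=shot("wrist","w5.png");s=read_state()
print(s["position"].round(1),s["ee_rot"].round(4),s["contact_force"].round(1),s["gripper_width"])
E
```

```text
[ 515.4 -143.7    9. ] [-1.870e-01  9.824e-01 -2.000e-04  2.000e-03] [ 0.6 -1.5  0.5] 40.14720109247826
```

View pics/w5.png

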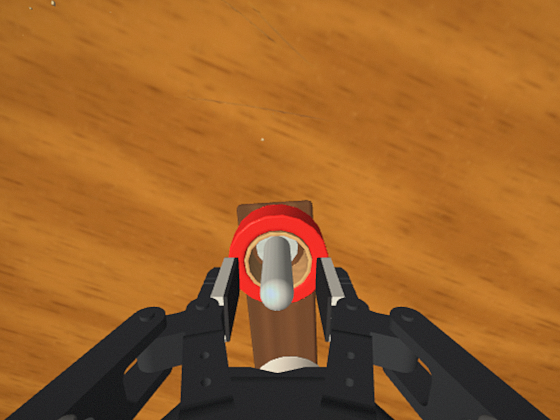

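```bash
python3 - <<'E'
from h import *
d=shot("wrist"); s=d["state"]; W=R.from_quat(s["ee_rot"]).as_matrix(); p=s["position"]
for back in(0,6,13,19,25,32,40):
    print(back,[proj(d,p+W@np.array([dx,dy,-back])).round().tolist() for dx in(0,) for dy in(-20,20)])
m=redmask(d,(200,180,350,320)); print(fitroll(d,m,[514,-144],10))
for n,z in(("bar -x end z9",9),): print(ray(d,275,203,9).round(1))
print("post foot/tip",ray(d,277,290,60).round(1),ray(d,276,240,10).round(1))
for c in[(514,-144),(506,-147)]:
  for z in(10,32): print(c,z,[proj(d,(c[0]+a,c[1]+b,z)).round().tolist() for a,b in((-26,-10),(26,10),(-10,26),(10,-26))])
E
```

```text
0 [[245.0, 247.0], [309.0, 247.0]]
6 [[244.0, 252.0], [310.0, 252.0]]
13 [[243.0, 257.0], [312.0, 257.0]]
19 [[242.0, 262.0], [313.0, 262.0]]
25 [[240.0, 267.0], [314.0, 267.0]]
32 [[239.0, 274.0], [316.0, 274.0]]
40 [[237.0, 282.0], [318.0, 282.0]]
(array([ 514.5, -143.7]), np.float64(0.437))
[ 489.2 -155.4    9. ]
post foot/tip [ 512.8 -144.8   60. ] [ 510.7 -146.3   10. ]
(514, -144) 10 [[278.0, 203.0], [277.0, 285.0], [323.0, 246.0], [232.0, 245.0]]
(514, -144) 32 [[278.0, 215.0], [277.0, 306.0], [328.0, 264.0], [227.0, 263.0]]
(506, -147) 10 [[278.0, 188.0], [277.0, 273.0], [324.0, 233.0], [232.0, 233.0]]
(506, -147) 32 [[278.0, 199.0], [277.0, 293.0], [330.0, 249.0], [226.0, 249.0]]
```

```bash
python3 - <<'E'
from h import *
a=shot("wrist")["img"]; s=shot("side")["img"]; c=shot("scene")["img"]
A=cv2.resize(a[180:380,180:380],(500,500),interpolation=2); B=cv2.resize(s[220:300,235:325],(300,250),interpolation=2)
C=cv2.resize(c[230:300,235:325],(300,250),interpolation=2)
cv2.imwrite("pics/w6.png",np.hstack([A,np.vstack([B,C])])[:,:,::-1])
E
```

```text
(no output)
```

View pics/w6.png

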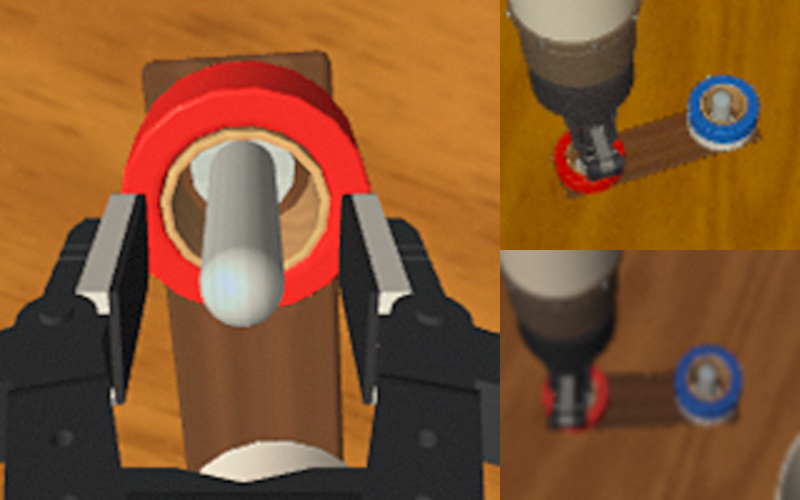

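```bash
python3 - <<'E'
from h import *
d=shot("wrist"); print(np.array(d["mount"]).round(2).tolist(), R.from_quat(d["state"]["ee_rot"]).as_matrix().round(2).tolist())
d["world_from_camera"]=d["mount"]
for g in(20,23,28,42.5):
  for dx in(-11,0,11):
    print(g,dx,[(b,proj(d,(dx,g,-b)).round().tolist()) for b in(0,6,13,20,28,36)])
E
```

```text
[[-0.0, -0.95, -0.32, 81.61], [1.0, -0.0, 0.0, -0.11], [-0.0, -0.32, 0.95, -171.9], [0.0, 0.0, 0.0, 1.0]] [[-0.93, -0.37, 0.0], [-0.37, 0.93, 0.0], [-0.0, -0.0, -1.0]]
20 -11 [(0, [309.0, 263.0]), (6, [310.0, 268.0]), (13, [311.0, 274.0]), (20, [312.0, 280.0]), (28, [314.0, 288.0]), (36, [316.0, 296.0])]
20 0 [(0, [309.0, 247.0]), (6, [310.0, 252.0]), (13, [312.0, 257.0]), (20, [313.0, 263.0]), (28, [315.0, 270.0]), (36, [317.0, 278.0])]
20 11 [(0, [310.0, 231.0]), (6, [311.0, 235.0]), (13, [312.0, 240.0]), (20, [314.0, 245.0]), (28, [316.0, 251.0]), (36, [317.0, 258.0])]
23 -11 [(0, [314.0, 263.0]), (6, [315.0, 268.0]), (13, [316.0, 274.0]), (20, [318.0, 280.0]), (28, [319.0, 288.0]), (36, [321.0, 296.0])]
23 0 [(0, [314.0, 247.0]), (6, [315.0, 252.0]), (13, [317.0, 257.0]), (20, [318.0, 263.0]), (28, [320.0, 270.0]), (36, [322.0, 278.0])]
23 11 [(0, [315.0, 231.0]), (6, [316.0, 235.0]), (13, [318.0, 240.0]), (20, [319.0, 245.0]), (28, [321.0, 251.0]), (36, [324.0, 258.0])]
28 -11 [(0, [322.0, 263.0]), (6, [323.0, 268.0]), (13, [325.0, 274.0]), (20, [326.0, 280.0]), (28, [329.0, 288.0]), (36, [331.0, 296.0])]
28 0 [(0, [322.0, 247.0]), (6, [324.0, 252.0]), (13, [325.0, 257.0]), (20, [327.0, 263.0]), (28, [330.0, 270.0]), (36, [332.0, 278.0])]
28 11 [(0, [323.0, 231.0]), (6, [325.0, 235.0]), (13, [326.0, 240.0]), (20, [328.0, 245.0]), (28, [331.0, 251.0]), (36, [334.0, 258.0])]
42.5 -11 [(0, [344.0, 263.0]), (6, [347.0, 268.0]), (13, [349.0, 274.0]), (20, [352.0, 280.0]), (28, [355.0, 288.0]), (36, [359.0, 296.0])]
42.5 0 [(0, [346.0, 247.0]), (6, [348.0, 252.0]), (13, [351.0, 257.0]), (20, [353.0, 263.0]), (28, [357.0, 270.0]), (36, [361.0, 278.0])]
42.5 11 [(0, [347.0, 231.0]), (6, [349.0, 235.0]), (13, [352.0, 240.0]), (20, [355.0, 245.0]), (28, [359.0, 251.0]), (36, [363.0, 258.0])]
```

The close-up shows the pads above the ring. They hide its rim, and the opening reached the commanded 40 mm freely. The tip geometry puts the fingertips about 36 mm behind the reported TCP at this opening, so I need to go about 30 mm lower. I'll reopen and descend in stages.

Emit:
servo_tool(turn=[[0, 0.004, 0], [0, 0, 0], [0, 0, 0], [0, 0, 0], [0, 0, 0]], dp=[[0, 0, 0], [0, 0, 0], [0, 0, 0], [0, 0, -0.008], [0, 0, -0.008]], fingers=[0.085, 0.085, 0.085, 0.085, 0.085])

```text
clock: 6.72
position: [515.8, -143.6, -7.5]
ee_rot: [-0.187, 0.982, 0.0, 0.0]
contact_force: [0.5, 0.1, -0.4]
gripper_width: 84.7
```

```bash
python3 - <<'E'
from h import *
d=shot("wrist"); d=shot("wrist"); s=read_state(); a=d["img"]; sd=shot("side")["img"]
print(s["position"].round(1),s["ee_rot"].round(4),s["contact_force"].round(1),s["gripper_width"])
cv2.imwrite("pics/w7.png",np.hstack([cv2.resize(a[160:400,130:430],(500,400),interpolation=2),cv2.resize(sd[220:300,235:325],(300,400),interpolation=2)])[:,:,::-1])
E
```

```text
[ 514.9 -143.6   -8.2] [-1.870e-01  9.824e-01  4.000e-04 -8.000e-04] [ 0.4 -0.4 -0.1] 84.81753119666864
```

View pics/w7.png

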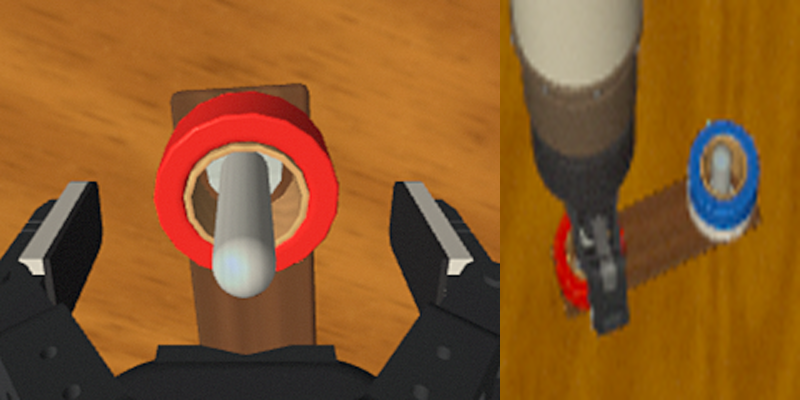

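The TCP reads -8 with no contact, which confirms the offset: the open tips are at z≈35. Lowering another 17 mm, then closing.

Emit:
servo_tool(turn=[[0, 0, 0], [0, 0, 0], [0, 0, 0], [0, 0, 0], [0, 0, 0]], dp=[[0, 0, -0.006], [0, 0, -0.006], [0, 0, -0.005], [0, 0, 0], [0, 0, 0]], fingers=[0.085, 0.085, 0.085, 0.085, 0.085])

```text
clock: 7.5
position: [515.5, -143.7, -25.9]
ee_rot: [-0.187, 0.982, 0.0, -0.0]
contact_force: [-0.1, 0.2, 0.2]
gripper_width: 85.0
```

Emit:
servo_tool(turn=[[0, 0, 0], [0, 0, 0], [0, 0, 0], [0, 0, 0], [0, 0, 0]], dp=[[0, 0, 0], [0, 0, 0], [0, 0, 0], [0, 0, 0], [0, 0, 0]], fingers=[0.065, 0.045, 0.045, 0.045, 0.045])

```text
clock: 8.12
position: [515.9, -143.7, -25.0]
ee_rot: [-0.187, 0.982, 0.0, 0.0]
contact_force: [0.3, -0.4, -0.5]
gripper_width: 54.8
```

```bash
python3 - <<'E'
from h import *
d=shot("wrist","w8.png"); s=read_state()
print(s["position"].round(1),s["ee_rot"].round(4),s["contact_force"].round(1),s["gripper_width"])
E
```

```text
[ 515.9 -143.7  -25. ] [-1.872e-01  9.823e-01  0.000e+00  1.000e-04] [-0.3  0.7 -0.1] 54.72572635778025
```

Gripped at 54.7 mm. Lifting straight up.

Emit:
servo_tool(turn=[[0, 0, 0], [0, 0, 0], [0, 0, 0], [0, 0, 0], [0, 0, 0]], dp=[[0, 0, 0.01], [0, 0, 0.02], [0, 0, 0.025], [0, 0, 0.025], [0, 0, 0.025]], fingers=[0.045, 0.045, 0.045, 0.045, 0.045])

```text
clock: 8.8
position: [513.9, -143.7, 83.1]
ee_rot: [-0.187, 0.982, 0.0, -0.002]
contact_force: [0.0, 0.1, -0.6]
gripper_width: 54.7
```

```bash
python3 - <<'E'
from h import *
d=shot("wrist"); a=d["img"]; s=read_state(); sd=shot("side"); sc=shot("scene")
print(s["position"].round(1),s["ee_rot"].round(4),s["contact_force"].round(1),s["gripper_width"])
for n,D in(("side",sd),("scene",sc)):
    b=[x for x in regions_of("spoon_rest",n)]
    for x in b:
        print(n,np.round(x["box"]),round(x["score"],2))
    x=max((x for x in b if x["box"][1]<200),key=lambda x:x["score"],default=None)
    if x:
        v,u=np.nonzero(x["region"]); P=np.array([ray(D,i,j,3)[:2] for i,j in zip(u,v)]).astype(np.float32)
        print(n,P.mean(0).round(1),cv2.minAreaRect(P))
cv2.imwrite("pics/w9.png",np.hstack([cv2.resize(a,(480,360)),cv2.resize(sd["img"][130:300,220:340],(254,360),interpolation=2)])[:,:,::-1])
E
```

```text
[ 516.5 -144.1   86.9] [-1.878e-01  9.822e-01 -8.000e-04  1.300e-03] [ 0.3 -0.4  2.1] 54.54505165803535
side [277. 142.  35.  19.] 0.85
side [564.  273.2] ((564.9660034179688, 274.53955078125), (108.13844299316406, 67.31029510498047), 10.390557289123535)
scene [289. 157.  52.  20.] 0.75
scene [536.5 267.7] ((537.7608032226562, 268.11175537109375), (167.37387084960938, 67.11446380615234), 12.527217864990234)
```

View pics/w9.png

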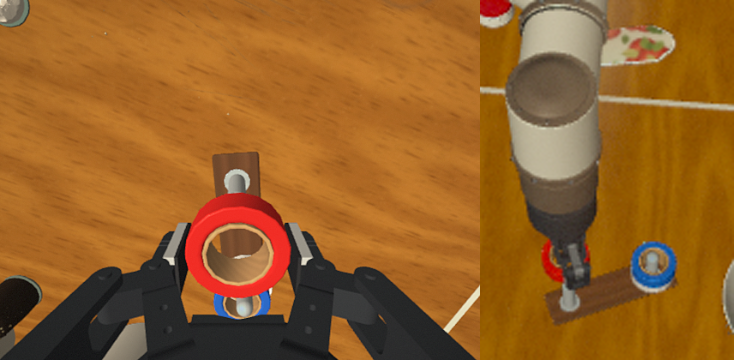

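The red roll is off its post and held level. The rest is at about (537,268) with a yaw of about 12°. Carrying the roll over, high, and stopping short for a wrist look.

Emit:
servo_tool(turn=[[0, 0, 0], [0, 0, 0], [0, 0, 0], [0, 0, 0], [0, 0, 0]], dp=[[0, 0.02, 0.03], [0.002, 0.045, 0.02], [0.002, 0.05, 0.02], [0.002, 0.05, 0], [0.002, 0.05, 0]], fingers=[0.045, 0.045, 0.045, 0.045, 0.045])

```text
clock: 9.68
position: [516.3, 74.1, 146.1]
ee_rot: [-0.183, 0.983, 0.002, -0.01]
contact_force: [0.5, 0.2, -0.7]
gripper_width: 55.0
```

Emit:
servo_tool(turn=[[0, 0, 0], [0, 0, 0], [0, 0, 0], [0, 0, 0], [0, 0, 0]], dp=[[0.002, 0.05, 0], [0.002, 0.04, 0], [0, 0.02, 0], [0, 0, 0], [0, 0, 0]], fingers=[0.045, 0.045, 0.045, 0.045, 0.045])

```text
clock: 10.3
position: [516.7, 188.2, 139.8]
ee_rot: [-0.184, 0.983, -0.001, -0.016]
contact_force: [0.8, 0.0, -0.5]
gripper_width: 54.7
```

```bash
python3 - <<'E'
from h import *
d=shot("wrist"); d=shot("wrist","w10.png"); s=d["state"]; sc=shot("scene")
print(s["position"].round(1),s["ee_rot"].round(4),s["gripper_width"])
sd=shot("side")
for n,D in(("wrist",d),("scene",sc),("side",sd)):
    for x in regions_of("spoon_rest",n)[:2]:
        v,u=np.nonzero(x["region"]); P=np.array([ray(D,i,j,4)[:2] for i,j in zip(u,v)]).astype(np.float32)
        print(n,np.round(x["box"]),round(x["score"],2),P.mean(0).round(1),cv2.minAreaRect(P))
E
```

```text
[516.7 188.1 139.8] [-1.843e-01  9.827e-01 -6.000e-04 -1.610e-02] 54.88944086719498
wrist [302. 153.  84. 136.] 0.93 [503.4 264.3] ((523.1268310546875, 268.0816955566406), (154.52871704101562, 66.66590118408203), 11.205052375793457)
scene [289. 156.  54.  22.] 0.81 [537.3 265.7] ((536.6024780273438, 267.90283203125), (176.25320434570312, 68.5659408569336), 10.37381362915039)
side [253. 142.  59.  22.] 0.83 [530.4 265.6] ((532.1763916015625, 265.6005554199219), (176.01437377929688, 68.3268814086914), 12.799983024597168)
```

View pics/w10.png

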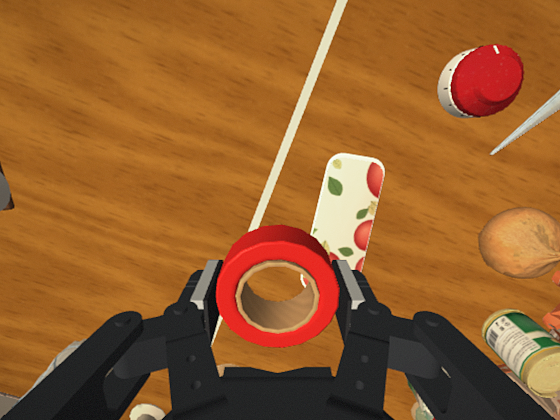

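The rest is at (534,267), yaw about 11.5°; all three cameras agree and the size matches. Levelling the tool, moving over the middle and descending in stages.

Emit:
servo_tool(turn=[[0.006, -0.031, 0], [0, 0, 0], [0, 0, 0], [0, 0, 0], [0, 0, 0]], dp=[[0.008, 0.04, 0], [0.008, 0.039, 0], [0, 0, -0.03], [0, 0, -0.03], [0, 0, 0]], fingers=[0.045, 0.045, 0.045, 0.045, 0.045])

```text
clock: 11.28
position: [534.8, 269.2, 81.1]
ee_rot: [-0.183, 0.983, 0.001, 0.003]
contact_force: [-0.1, -0.8, -1.2]
gripper_width: 55.0
```

Emit:
servo_tool(turn=[[0, 0, 0], [0, 0, 0], [0, 0, 0], [0, 0, 0], [0, 0, 0]], dp=[[0, 0, -0.02], [0, 0, -0.02], [0, 0, -0.02], [0, 0, 0], [0, 0, 0]], fingers=[0.045, 0.045, 0.045, 0.045, 0.045])

```text
clock: 11.9
position: [540.2, 271.3, 28.1]
ee_rot: [-0.184, 0.983, 0.003, 0.009]
contact_force: [0.0, -0.3, -0.9]
gripper_width: 55.2
```

```bash
python3 - <<'E'
from h import *
for i in range(4): s=shot("wrist","w11.png")["state"]
print(s["position"].round(1),s["ee_rot"].round(4),s["gripper_width"],s["contact_force"].round(1))
q=R.from_quat([-.187,.9824,0,0])*R.from_quat(s["ee_rot"]).inv(); print(q.as_rotvec().round(4))
E
```

```text
[539.7 271.1  27.6] [-0.1834  0.983   0.003   0.0089] 54.91765222904261 [ 0.1  0.7 -0.8]
[-0.0092  0.0163  0.0072]
```

Emit:
servo_tool(turn=[[-0.009, 0.016, 0], [0, 0, 0], [0, 0, 0], [0, 0, 0], [0, 0, 0]], dp=[[-0.006, -0.004, 0], [0, 0, -0.015], [0, 0, -0.015], [0, 0, -0.012], [0, 0, 0]], fingers=[0.045, 0.045, 0.045, 0.045, 0.045])

```text
clock: 12.72
position: [532.4, 266.2, -18.1]
ee_rot: [-0.183, 0.983, -0.001, -0.001]
contact_force: [-0.2, -0.2, 0.0]
gripper_width: 54.9
```

```bash
python3 - <<'E'
from h import *
for i in range(3): s=shot("wrist","w12.png")["state"]
print(s["position"].round(1),s["ee_rot"].round(4),s["gripper_width"],s["contact_force"].round(1))
q=R.from_quat([-.187,.9824,0,0])*R.from_quat(s["ee_rot"]).inv(); print(q.as_rotvec().round(4))
E
```

```text
[533.3 266.9 -16.8] [-1.835e-01  9.830e-01 -0.000e+00 -2.000e-04] 55.12558385462274 [-0.3 -0.1 -0.9]
[ 0.0001 -0.0004  0.0071]
```

Emit:
servo_tool(turn=[[0, 0, 0], [0, 0, 0], [0, 0, 0], [0, 0, 0], [0, 0, 0]], dp=[[0, 0, -0.004], [0, 0, -0.004], [0, 0, -0.003], [0, 0, 0], [0, 0, 0]], fingers=[0.045, 0.045, 0.045, 0.045, 0.045])

```text
clock: 13.5
position: [534.3, 267.8, -26.7]
ee_rot: [-0.184, 0.983, 0.001, 0.001]
contact_force: [-0.1, -0.7, -0.7]
gripper_width: 55.0
```

Emit:
servo_tool(turn=[[0, 0, 0], [0, 0, 0], [0, 0, 0], [0, 0, 0], [0, 0, 0]], dp=[[0, 0, -0.001], [0, 0, 0], [0, 0, 0], [0, 0, 0], [0, 0, 0]], fingers=[0.045, 0.045, 0.045, 0.045, 0.045])

```text
clock: 14.12
position: [534.5, 267.9, -27.5]
ee_rot: [-0.184, 0.983, 0.001, 0.002]
contact_force: [0.4, -0.4, 0.3]
gripper_width: 55.1
```

Feeling for contact with the rest in 1–2 mm steps.

Emit:
servo_tool(turn=[[0, 0.004, 0], [0, 0, 0], [0, 0, 0], [0, 0, 0], [0, 0, 0]], dp=[[0, 0, -0.002], [0, 0, -0.0015], [0, 0, 0], [0, 0, 0], [0, 0, 0]], fingers=[0.045, 0.045, 0.045, 0.045, 0.045])

```text
clock: 14.75
position: [534.7, 268.1, -29.4]
ee_rot: [-0.184, 0.983, 0.001, -0.0]
contact_force: [-0.4, -0.1, 1.4]
gripper_width: 55.0
```

Emit:
servo_tool(turn=[[0, 0, 0], [0, 0, 0], [0, 0, 0], [0, 0, 0], [0, 0, 0]], dp=[[0, 0, -0.001], [0, 0, 0], [0, 0, 0], [0, 0, 0], [0, 0, 0]], fingers=[0.045, 0.058, 0.062, 0.075, 0.085])

```text
clock: 15.38
position: [534.9, 268.1, -30.1]
ee_rot: [-0.184, 0.983, 0.001, -0.0]
contact_force: [0.4, -0.4, 0.3]
gripper_width: 85.4
```

Emit:
servo_tool(turn=[[0, 0, 0], [0, 0, 0], [0, 0, 0], [0, 0, 0], [0, 0, 0]], dp=[[0, 0, 0], [0, 0, 0], [0, 0, 0.01], [0, 0, 0.03], [0, 0, 0.04]], fingers=[0.085, 0.085, 0.085, 0.085, 0.085])

```text
clock: 16.0
position: [532.8, 266.3, 49.4]
ee_rot: [-0.184, 0.983, -0.001, -0.004]
contact_force: [0.1, 0.3, 0.7]
gripper_width: 85.2
```

Emit:
servo_tool(turn=[[0, 0, 0], [0, 0, 0], [0, 0, 0], [0, 0, 0], [0, 0, 0]], dp=[[0, 0, 0.05], [0, -0.02, 0.05], [0, -0.05, 0.02], [0, -0.05, 0], [0, 0, 0]], fingers=[0.085, 0.085, 0.085, 0.085, 0.085])

```text
clock: 16.62
position: [534.6, 144.7, 182.3]
ee_rot: [-0.185, 0.983, 0.001, 0.003]
contact_force: [0.3, 0.5, -0.7]
gripper_width: 84.8
```

```bash
python3 - <<'E'
from h import *
d=shot("wrist"); d=shot("wrist"); s=d["state"]; print(s["position"].round(1),s["gripper_width"],s["contact_force"].round(1))
sc=shot("scene"); sd=shot("side")
for n,D in(("wrist",d),("scene",sc),("side",sd)):
    for q,z in(("red_roll",26),("spoon_rest",4),("blue_roll",54),("white_roll",32),("onion",20),("paste_tin",20),("spice_c",20)):
        for x in regions_of(q,n)[:1]:
            v,u=np.nonzero(x["region"]); P=np.array([ray(D,i,j,z)[:2] for i,j in zip(u,v)]).astype(np.float32)
            print(n,q,np.round(x["box"]),round(x["score"],2),cv2.minAreaRect(P) if q in("red_roll","spoon_rest") else P.mean(0).round())
            if q=="red_roll": print("   fit",fitroll(D,x["region"],list(np.array(cv2.minAreaRect(P)[0],float)),4))
a=cv2.resize(d["img"],(480,360)); b=cv2.resize(sd["img"][120:300,220:340],(240,360),interpolation=2)
cv2.imwrite("pics/w13.png",np.hstack([a,b])[:,:,::-1])
E
```

```text
[535.2 146.  182.5] 85.08742227580423 [0.4 1.4 0.6]
wrist red_roll [348. 192.  52.  55.] 0.9 ((532.08544921875, 263.11395263671875), (61.78041458129883, 55.29996109008789), 72.83790588378906)
   fit (array([533.8, 267.9]), np.float64(0.953))
wrist spoon_rest [335. 141.  77. 138.] 0.83 ((532.990478515625, 270.0486145019531), (174.7622833251953, 68.56721496582031), 11.119507789611816)
wrist blue_roll [  0. 150.  59.  55.] 0.96 [610. -89.]
wrist white_roll [ 21. 147.  61.  50.] 0.63 [601. -73.]
wrist onion [498. 195.  60.  59.] 0.57 [470. 441.]
wrist paste_tin [492. 282.  68.  76.] 0.66 [581. 523.]
wrist spice_c [438. 317.  28.  20.] 0.74 [632. 435.]
scene red_roll [312. 157.  10.  12.] 0.67 ((541.997802734375, 261.9698791503906), (37.88312911987305, 61.5188102722168), 8.939127922058105)
   fit (array([533.7, 268.8]), np.float64(0.498))
scene spoon_rest [288. 157.  54.  19.] 0.66 ((534.484130859375, 267.05859375), (173.26400756835938, 64.37789154052734), 13.773415565490723)
scene blue_roll [285. 257.  25.  21.] 0.48 [ 619. -103.]
scene paste_tin [339.  98.  23.  27.] 0.85 [570. 526.]
scene spice_c [356. 118.  18.  28.] 0.59 [655. 463.]
side red_roll [275. 146.  16.  16.] 0.5 ((532.0636596679688, 253.9960479736328), (51.73710632324219, 57.37333297729492), 4.7157182693481445)
   fit (array([531.2, 265.9]), np.float64(0.586))
side spoon_rest [256. 141.  56.  21.] 0.93 ((532.4215087890625, 267.77435302734375), (172.49264526367188, 67.50740051269531), 10.18825626373291)
side blue_roll [294. 243.  18.  22.] 0.6 [ 613. -105.]
side white_roll [295. 262.   7.   8.] 0.61 [ 610. -128.]
side onion [257.  98.  15.  21.] 0.65 [445. 432.]
side spice_c [318.  85.  19.  38.] 0.79 [656. 463.]
```

View pics/w13.png

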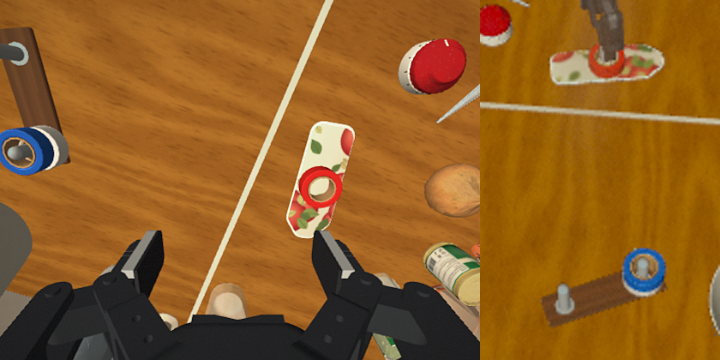

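The red roll lies flat at (534,268), mid-rest, with the fit at 0.95. The blue roll is still on the white one and the bystanders are standing. The gripper is clear, so I'm handing in.

```bash
python3 -c "
from bench import *
print(job_done(), read_state()['clock'])"
```

```text
the job is handed in; nothing more can be done
the job is handed in; nothing more can be done
```

I slid the red roll off its post and laid it flat on the spoon rest, then handed the job in at about 17 s. The blue roll was already on top of the white one, so I left that post alone.

**Last checks:**
- **Red roll:** its centre is at (534, 268) mm and the rest's middle is at about (533, 268–270) mm. The wrist-camera outline fit was 0.95.
- **Other things:** in the last pictures the blue roll is still on the white one. The onion and tin look upright in the wrist picture. The jar and salt mill I only passed, with no contact felt. The gripper was well clear.

**What failed or disagreed:**
- **First grasp:** it closed above the roll, because the fingertips sit about 36–43 mm behind the reported TCP, farther than the description implies. I measured the offset in the wrist picture, went lower and gripped the roll at 54.7 mm without disturbing anything.
- **Final red roll fits:** the scene and side cameras gave weak fits (0.50 and 0.59), with part of the roll hidden, but their positions agree to within about 3 mm.
- **Bystander positions:** the side camera placed the onion about 25 mm from its first reading, at lower confidence. The wrist view put it within about 15 mm, and the arm never went near it. I did not re-check the salt mill and garlic at the end.

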